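Post the red-lidded tin through the drop box's sprung flap

TASK

Post the red-lidded tin that stands on the drop box's ledge: push the white self-closing flap inwards with one finger and, while that finger keeps it open, slide the tin along the ledge with the other finger until it drops into the box, then draw back so that the flap swings shut. Never lift the tin or shove it against the flap, and leave the green-lidded tin and everything else on the table where it is.

Things in the scene. Friction and masses are not known exactly. Their poses are not given: they have to be found in the camera images.
- lip (a point): Middle of the far edge of the drop box's ledge, on its top surface 120 mm above the table. The box is fixed, its place and heading vary. x axis: level, along the ledge into the box (the way to push), y across, z up. The flat ledge is 130 mm long (x -130 to 0), 100 wide, with brass rims 10 mm high along both sides, 76 mm clear between. Below it is a solid wooden block.
- mouth (a point): Centre of the open mouth at ledge height, 55 mm in x beyond the lip. The mouth runs from the lip (x = 0) to 110 mm beyond it and is 90 mm wide between clear side walls that stand 30 mm above the ledge. The inner floor lies 114 mm below it. The whole box, wood, brass and glass, is 254 x 100 mm outside, 124 mm of it beyond the lip.
- hinge_bar (a point): Middle of the flap's fixed brass hinge bar, 8 mm thick, lying across the box. It is 110 mm in x beyond the lip and 40 mm above the ledge; its two end posts, the highest parts of the box, are 4 mm higher. A finger pointing down can go as far as this bar (near face 106 mm beyond the lip), no farther.
- flap (a joint): Opening angle of the flap, rad: 0 shut, grows as it swings in and down, stop at 1.35. Sprung shut: 0.05 N m at 0, 0.17 N m when open (2 to 6 N at the finger); it shuts by itself. A downward finger with its tip 6 mm above ledge height, moving along x, swings it down inside; near the bar it hangs almost upright (1.2 rad).
- flap_edge (a point): Middle of the lower edge of the flap, a white plate 108 x 80 mm, 4 mm thick, hinged on the bar. Shut, it slopes about 20 degrees from the bar down to the lip, covering the mouth, this edge 3 mm above ledge height and 4 mm beyond the lip; its face is open to above. Open, this edge hangs inside the box.
- tin_center (a point): Centre (half-way up, 9 mm above its underside) of the tin to be posted: an upright round brass tin with a red lid, 36 mm across and 18 mm high, about 60 g, loose on the ledge between the rims, its centre 45 to 85 mm before the lip and up to 10 mm off the middle.
- spare_tin_center (a point): Centre of the bystander tin: the same shape with a green lid, standing on the table beside the drop box. Leave it.
- bangle: Brass bangle lying on the table beside the drop box, 68 mm across, 22 mm high; origin at the centre of its underside. Leave it.
- cuff: Steel cuff, a ring 64 mm across and 42 mm high standing on the table; origin at the centre of its underside. Leave it.
- napkin_ring: Copper ring 48 mm across and 30 mm high on the table; origin at the centre of its underside. Leave it.
- ring_case: Burgundy ring case 55 x 55 x 43 mm on the table; origin at the centre of its underside. Leave it.
- jar: Amber jar 56 mm across and 75 mm high on the table; origin at the centre of its underside. Leave it.
- mug: Blue mug 80 mm across and 90 mm high on the table; origin at the centre of its underside. Leave it.
There are look-alikes about, which are no part of the job. Leave any black or blue look-alike of the part that bears tin_center alone.

How it is judged:
By the outcome, as a careful person would: the job done as asked, in the order asked, and still so for the second after the job is handed in, with the robot touching nothing.
It also fails if it takes over 35 s, if anything falls off the work surface, if the arm or the gripper's body presses on something with over 40 N, if the wrist force passes 120 N, or if a joint passes its speed limit or range.

ROBOT

A 7-joint arm with a two-finger parallel gripper is mounted at the origin on the work surface. World frame = base frame: x ahead of the robot, y to its left, z up, the work surface at z = 0. Lengths are in mm, angles in rad, forces in N, time in s.
With the tool pointing down it reaches from about 425 to 950 mm from the base axis. Payload 4.7 kg.
Tool frame: the origin (TCP) lies at the very end of the fingers, on their centre line; the grasp point (between the pads) lies 19 mm behind it; z points along the fingers, y is the direction in which the jaws open and shut (so a half turn about z gives the same grasp; the last joint's range is limited). The gripper opens to 87 mm and grips with 3 to 60 N. Pads are 19 mm wide; open, the fingers measure 117 mm over their backs; the gripper's body (75 mm by 190 mm) begins 51 mm behind the grasp point.
Start: joints at [1.302, 0.469, -0.049, 1.532, 0.024, 1.141, -0.082], TCP at [160.365, -655.692, 222.573] pointing down, gripper open.
Joint ranges: [-2.59, 2.59], [-0.33, 1.99], [-1.39, 1.29], [0.1, 2.45], [-1.04, 4.18], [0.21, 1.99], [-2.66, 2.66]. Speed limits (rad/s): [2.57, 2.57, 3.14, 3.14, 3.14, 3.14, 3.14].

INTERFACE

Orientations are given as [roll, pitch, yaw] about the fixed x, y, z axes, in that order (R = Rz(yaw) Ry(pitch) Rx(roll)).
In Python, from bench import manip gives the robot as it stands.
- The arm moves only by the tool carry_out, never from a script. Its argument "deltas" is a list of rows, each a list of 7 numbers: the shift along the tool's x, y, z in cm, then the turn, a rotation vector about the tool's x, y, z in degrees, then the closure, from 0 (fully open) to 1 (shut). A call has 1 to 8 rows; each row is the pose to reach, as a shift and turn from the pose commanded when the call began, along the tool's axes at that moment; what a row does not reach only later rows make up. A row lasts 1/10 s, in which the tool goes at most 50 mm and 8.59 degrees, less where a joint would pass 70% of its speed; a pose out of reach is approached as far as the arm can. A call with a gripper value outside its range is refused whole. The fingers move at their own pace and stop on an object; "squeeze" is the grip in N (left out, the last holds). Time passes only in rows, so rows that repeat a pose let the fingers close. It gives the time, the measured TCP pose, the force and the opening at its end, in the units of the state.
- manip.get_obs(): the state, without advancing time (a new reading comes with each control period).
- manip.read_camera(name): name is "scene" or "top"; returns the picture (400x640x3 uint8, red, green, blue); there is no depth.
- manip.camera_params(name): a dict with "fx", "fy", "cx", "cy" (pixels), "k1" (the pictures are not rectified: a ray, as slopes to the right and down, at radius r is drawn at 1 + k1 r^2 times it, then the intrinsics apply), "world_from_camera" (4x4, takes a point from camera to world coordinates). Camera axes: x right, y up, looking along -z (the intrinsics and any distortion apply to the point x, -y, -z); pixel columns grow to the right and rows downward; lengths in mm; the calibration is good to about 2 mm. A picture is of the moment at which its call begins. camera_params takes no time and is no camera call.
- manip.job_done(): hands the job in, once; it reports no verdict.
Trained networks look in the newest picture that a camera, given by its name, has taken for a name from the list of things; names that differ only in an ending like _2 or _b are one class to them, and where a whole thing is asked for, a point or a joint stands for the part that bears it (a point fixed in the world has none). Each returns a list of dicts, best first, with "conf" (0 to 1); they miss things now and then, are a little off and sometimes report something else, mostly with a low value. They report only what shows in the picture. A call takes as long as a camera call. They do not tell look-alikes from the thing itself.
- manip.recognise(camera, label): "at" ([column, row] in pixels, amid what is visible of it).
- manip.landmark_of(camera, label): "at" ([column, row] in pixels: a listed point, or the origin of a listed thing).
The state is a dict: "t": time; "joint_positions": joint angles; "qd": joint speeds; "tau": joint torques, N m; "eef_pos": TCP position; "orientation": TCP orientation; "contact_force": force on the tool from outside, world axes, zero at the start; "ft_torque": the same for the moment, N m; "opening": finger opening in mm.
Only numpy, scipy, OpenCV 4.12 (cv2) and the standard library are available. Lean on these libraries where they do the work, as an engineer would, in place of code of your own. Each camera call takes 0.05 s, during which the arm holds its last target.

## Working session

There is one attempt and no reset: what is moved stays moved. The work goes in short steps, Python scripts to look and compute and a tool call to move; the robot and the scene stay as the last step left them, time stands still between calls to the robot, and variables do not carry over. Pictures are saved under pics/ and viewed, and the job is handed in when it is done.

Besides the shell and the picture viewer there is one more tool, called by a JSON object that holds its "op" and its "data", one argument or row to a line. carry_out: Moves the arm, as the interface text tells. Its arguments: {"type":"object","properties":{"deltas":{"type":"array","items":{"type":"array","items":{"type":"number"}}},"squeeze":{"type":"number"}},"required":["deltas"]}

```bash
mkdir -p pics
python3 - <<'E'
from bench import manip
import cv2,numpy as np
o=manip.get_obs();print({k:np.round(v,3).tolist() for k,v in o.items()})
for c in("scene","top"):
    im=manip.read_camera(c);cv2.imwrite(f"pics/{c}0.png",im[:,:,::-1])
    p=manip.camera_params(c);print(c,{k:np.round(v,3).tolist() for k,v in p.items()})
    for l in("lip","mouth","hinge_bar","flap_edge","tin_center","spare_tin_center"):
        print(l,[(np.round(d["at"],1).tolist(),round(d["conf"],2)) for d in manip.landmark_of(c,l)])
print(manip.get_obs()["t"])
E
```

```text
{'t': 0.0, 'joint_positions': [1.302, 0.469, -0.049, 1.534, 0.024, 1.141, -0.082], 'qd': [-0.001, 0.001, 0.0, 0.0, 0.001, 0.001, -0.0], 'tau': [0.001, -50.797, -0.081, -23.615, -0.061, 0.038, 0.0], 'eef_pos': [160.197, -655.079, 221.491], 'orientation': [-3.14, 0.0, 0.24], 'contact_force': [-0.153, -0.406, -0.195], 'ft_torque': [-0.048, -0.008, -0.017], 'opening': 86.572}
scene {'fx': 362.409, 'fy': 362.409, 'cx': 313.097, 'cy': 210.679, 'k1': 0.007, 'world_from_camera': [[-0.764, -0.492, 0.417, 1007.376], [0.645, -0.598, 0.476, 468.296], [0.014, 0.633, 0.774, 984.62], [0.0, 0.0, 0.0, 1.0]]}
lip [([347.3, 233.7], 0.6)]
mouth [([358.3, 225.4], 0.75), ([348.0, 233.3], 0.6)]
hinge_bar [([266.2, 173.4], 0.68), ([371.5, 206.6], 0.63), ([269.7, 146.1], 0.18)]
flap_edge [([348.1, 231.8], 0.57)]
tin_center [([291.8, 254.0], 0.65), ([340.8, 249.1], 0.54), ([337.2, 303.1], 0.44), ([285.6, 278.8], 0.42)]
spare_tin_center [([326.3, 236.4], 0.43)]
top {'fx': 456.941, 'fy': 456.941, 'cx': 319.789, 'cy': 199.86, 'k1': -0.007, 'world_from_camera': [[0.012, 0.982, -0.187, 277.611], [-1.0, 0.013, 0.005, -68.186], [0.007, 0.186, 0.982, 1645.867], [0.0, 0.0, 0.0, 1.0]]}
lip [([278.6, 215.4], 0.69)]
mouth [([275.6, 228.8], 0.7)]
hinge_bar [([278.0, 244.8], 0.67)]
flap_edge [([276.6, 215.5], 0.9), ([307.8, 214.5], 0.49), ([441.9, 252.7], 0.31)]
tin_center [([275.0, 194.3], 0.5), ([252.0, 183.5], 0.5), ([288.7, 162.8], 0.42), ([307.6, 184.0], 0.39)]
spare_tin_center [([304.1, 215.4], 0.66)]
0.7
```

Run:
```python
import cv2
im=cv2.imread("pics/scene0.png");cv2.imwrite("pics/s_full.png",im)
cv2.imwrite("pics/s_crop.png",cv2.resize(im[130:330,210:470],None,fx=3,fy=3,interpolation=cv2.INTER_CUBIC)[:600])
im=cv2.imread("pics/top0.png")
cv2.imwrite("pics/t_crop.png",cv2.resize(im[140:290,190:390],None,fx=4,fy=4,interpolation=cv2.INTER_CUBIC))
```

```text
(no output)
```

View pics/s_crop.png

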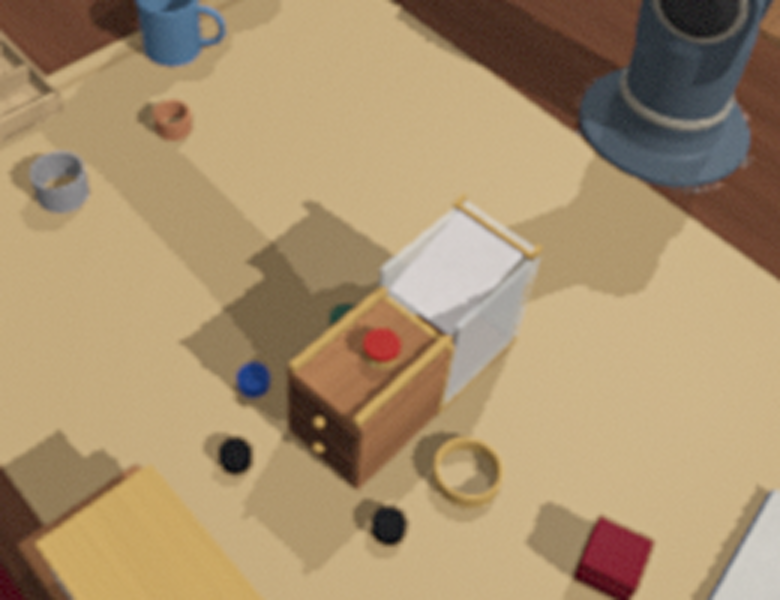

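View pics/t_crop.png

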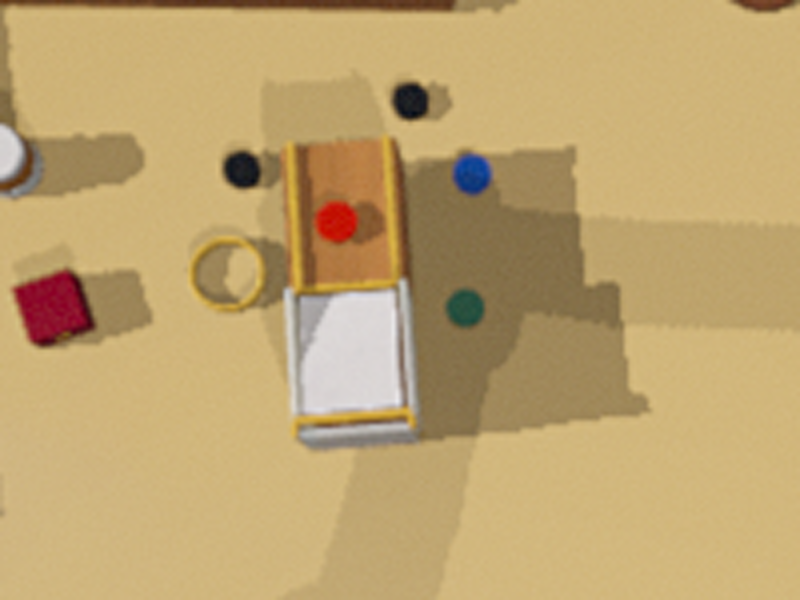

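View pics/s_full.png

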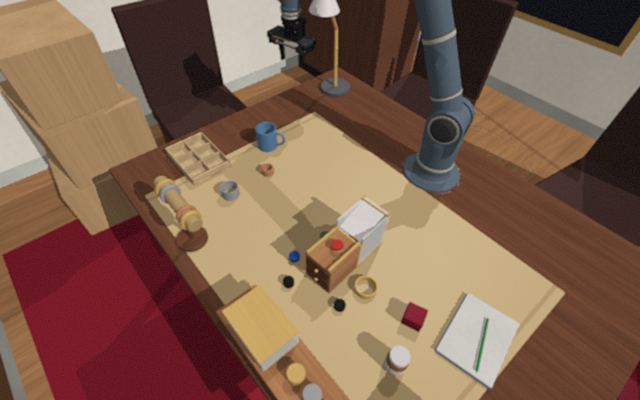

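The top view shows the red-lidded tin at about (274,195). The ledge is at its far side and the white flap is nearer the robot. The black and blue tins and the green one stand on the table. Next I'll fit the box pose.

```bash
cat > h.py <<'E'
import numpy as np,cv2
from bench import manip
from scipy.optimize import least_squares
def proj(c,P):
    p=manip.camera_params(c);T=np.linalg.inv(p["world_from_camera"]);P=np.atleast_2d(P)
    q=P@T[:3,:3].T+T[:3,3];s=np.c_[q[:,0]/-q[:,2],-q[:,1]/-q[:,2]]
    s=s*(1+p["k1"]*(s**2).sum(1,keepdims=True))
    return s*[p["fx"],p["fy"]]+[p["cx"],p["cy"]]
def atz(c,uv,z):
    p=manip.camera_params(c);
    f=lambda v:(proj(c,[[v[0],v[1],z]])[0]-uv)
    return least_squares(f,[550,0]).x
def tri(pairs):
    return least_squares(lambda P:np.concatenate([proj(c,P)[0]-uv for c,uv in pairs]),[550,0,130])
def box(v,P):
    P=np.atleast_2d(np.array(P,float));c,s=np.cos(v[2]),np.sin(v[2])
    return np.c_[v[0]+c*P[:,0]-s*P[:,1],v[1]+s*P[:,0]+c*P[:,1],P[:,2]+120]
E
python3 - <<'E'
from h import *
# red blob
def red(c):
    im=cv2.imread(f"pics/{c}0.png").astype(int);m=(im[:,:,2]>150)&(im[:,:,1]<60)&(im[:,:,0]<60)
    n,l,st,ce=cv2.connectedComponentsWithStats(m.astype(np.uint8))
    return [(ce[i],st[i,4]) for i in range(1,n) if 20<st[i,4]<400]
rs=red("scene");rt=red("top");print(rs,rt)
b=lambda x,y:np.array([x/4+190-.375,y/4+140-.375]);s3=lambda x,y:np.array([x/3+210-.33,y/3+130-.33])
obs=[("top",b(298,421),(110,50,40)),("top",b(413,415),(110,-50,40)),
("top",b(290,288),(0,48,30)),("top",b(403,281),(0,-48,30)),
("top",b(291,144),(-130,44,10)),("top",b(390,139),(-130,-44,10)),
("scene",s3(461,201),(110,-50,42)),("scene",s3(536,252),(110,50,42)),
("scene",s3(294,366),(-130,-46,10)),("scene",s3(359,419),(-130,46,10)),
("top",np.array([278.6,215.4]),(0,0,0)),("top",np.array([276.6,215.5]),(4,0,3)),("top",np.array([275.6,228.8]),(55,0,0)),("top",np.array([278.0,244.8]),(110,0,40)),
("scene",np.array([347.3,233.7]),(0,0,0)),("scene",np.array([358.3,225.4]),(55,0,0)),("scene",np.array([371.5,206.6]),(110,0,40)),("scene",np.array([348.1,231.8]),(4,0,3))]
f=lambda v:np.concatenate([proj(c,box(v,[P]))[0]-uv for c,uv,P in obs])
r=least_squares(f,[550,0,np.pi],loss="soft_l1");print(r.x);print(np.round(f(r.x).reshape(-1,2),1).tolist())
for c in("top","scene"):
    sub=[o for o in obs if o[0]==c]
    q=least_squares(lambda v:np.concatenate([proj(c,box(v,[P]))[0]-uv for c,uv,P in sub]),[550,0,np.pi],loss="soft_l1");print(c,q.x)
for c,l in(("top",rt),("scene",rs)):
    for ce,a in l:
        w=atz(c,ce,137);d=w-r.x[:2];C,S=np.cos(r.x[2]),np.sin(r.x[2]);print(c,a,w,"box xy",C*d[0]+S*d[1],-S*d[0]+C*d[1])
E
```

```text
[(array([336.70731707, 244.65853659]), np.int32(82))] [(array([ 69.87878788, 175.24242424]), np.int32(33)), (array([273.65822785, 195.20253165]), np.int32(79))]
[521.03963043  64.3589267    3.12404233]
[[26.8, -0.1], [-32.7, 0.4], [29.8, 0.2], [-27.4, 1.0], [30.2, -0.5], [-20.3, -0.1], [24.2, 19.8], [-24.8, -17.4], [15.5, 14.5], [-27.1, -25.3], [-0.4, -2.6], [1.4, -1.7], [1.8, 0.2], [-2.4, -0.5], [-0.6, -0.5], [2.0, -1.5], [3.7, -0.0], [-0.3, 0.1]]
top [520.30891553  65.26053476   3.11672798]
scene [524.38610379  65.22599665   3.17982488]
top 33 [637.72484544 772.25436855] box xy -104.24408890016147 -709.8341819849992
top 79 [578.01105333  79.72850579] box xy -56.69292189169306 -16.367027696019004
scene 82 [579.73289388  83.12729856] box xy -58.35485041784802 -19.795514352345794
```

Run:
```python
from h import *
b=lambda x,y:np.array([x/4+190-.375,y/4+140-.375]);s3=lambda x,y:np.array([x/3+210-.33,y/3+130-.33])
obs=[("top",b(298,421),(110,-50,40)),("top",b(413,415),(110,50,40)),
("top",b(290,288),(0,-48,30)),("top",b(403,281),(0,48,30)),
("top",b(291,144),(-130,-44,10)),("top",b(390,139),(-130,44,10)),
("scene",s3(461,201),(110,50,42)),("scene",s3(536,252),(110,-50,42)),
("scene",s3(294,366),(-130,46,10)),("scene",s3(359,419),(-130,-46,10)),
("top",np.array([278.6,215.4]),(0,0,0)),("top",np.array([276.6,215.5]),(4,0,3)),("top",np.array([275.6,228.8]),(55,0,0)),("top",np.array([278.0,244.8]),(110,0,40)),
("scene",np.array([347.3,233.7]),(0,0,0)),("scene",np.array([358.3,225.4]),(55,0,0)),("scene",np.array([371.5,206.6]),(110,0,40)),("scene",np.array([348.1,231.8]),(4,0,3))]
f=lambda v:np.concatenate([proj(c,box(v,[P]))[0]-uv for c,uv,P in obs])
r=least_squares(f,[550,0,np.pi],loss="soft_l1");print(r.x);print(np.round(f(r.x).reshape(-1,2),1).tolist())
for c in("top","scene"):
    sub=[o for o in obs if o[0]==c]
    q=least_squares(lambda v:np.concatenate([proj(c,box(v,[P]))[0]-uv for c,uv,P in sub]),[550,0,np.pi],loss="soft_l1");print(c,q.x)
v=r.x
for c,ce in(("top",[273.66,195.2]),("scene",[336.7,244.66])):
        w=atz(c,ce,137);d=w-v[:2];C,S=np.cos(v[2]),np.sin(v[2]);print(c,w,"box xy",C*d[0]+S*d[1],-S*d[0]+C*d[1])
print(tri([("top",[273.66,195.2]),("scene",[336.7,244.66])]).x)
im=cv2.imread("pics/top0.png");im2=cv2.imread("pics/scene0.png")
out=[]
for c,i,(x0,y0,x1,y1) in(("top",im,(230,150,330,260)),("scene",im2,(290,180,400,300))):
    k=5;big=cv2.resize(i[y0:y1,x0:x1],None,fx=k,fy=k,interpolation=cv2.INTER_CUBIC)
    L=[[(-130,-50,0),(-130,50,0)],[(0,-50,0),(0,50,0)],[(110,-50,40),(110,50,40)],[(-130,-50,10),(0,-50,10)],[(-130,50,10),(0,50,10)],[(0,-50,30),(110,-50,30)],[(0,50,30),(110,50,30)],[(-130,-50,0),(-130,-50,-120)]]
    for l in L:
        q=(proj(c,box(v,l))-[x0,y0]+.5)*k
        cv2.line(big,*[tuple(int(t) for t in z) for z in q],(255,0,255),1)
    cv2.imwrite(f"pics/ov_{c}.png",big)
```

```text
Traceback (most recent call last):
  File "h.py", line 5, in proj
    p=manip.camera_params(c);T=np.linalg.inv(p["world_from_camera"]);P=np.atleast_2d(P)
ValueError: time passes only in moves, steps and waits
```

```bash
python3 - <<'E'
from bench import manip
import pickle
print(manip.get_obs()["t"])
pickle.dump({c:manip.camera_params(c) for c in("top","scene")},open("cam.pkl","wb"))
E
sed -i 's/p=manip.camera_params(c);T=/p=CAM[c];T=/; s/    p=manip.camera_params(c);$//; s/^from bench.*/import pickle; CAM=pickle.load(open("cam.pkl","rb"))/' h.py
cat > fit.py <<'E'
from h import *
b=lambda x,y:np.array([x/4+190-.375,y/4+140-.375]);s3=lambda x,y:np.array([x/3+210-.33,y/3+130-.33])
obs=[("top",b(298,421),(110,-50,40)),("top",b(413,415),(110,50,40)),
("top",b(290,288),(0,-48,30)),("top",b(403,281),(0,48,30)),
("top",b(291,144),(-130,-44,10)),("top",b(390,139),(-130,44,10)),
("scene",s3(461,201),(110,50,42)),("scene",s3(536,252),(110,-50,42)),
("scene",s3(294,366),(-130,46,10)),("scene",s3(359,419),(-130,-46,10)),
("top",np.array([278.6,215.4]),(0,0,0)),("top",np.array([276.6,215.5]),(4,0,3)),("top",np.array([275.6,228.8]),(55,0,0)),("top",np.array([278.0,244.8]),(110,0,40)),
("scene",np.array([347.3,233.7]),(0,0,0)),("scene",np.array([358.3,225.4]),(55,0,0)),("scene",np.array([371.5,206.6]),(110,0,40)),("scene",np.array([348.1,231.8]),(4,0,3))]
f=lambda v:np.concatenate([proj(c,box(v,[P]))[0]-uv for c,uv,P in obs])
r=least_squares(f,[550,0,np.pi],loss="soft_l1");print(r.x);print(np.round(f(r.x).reshape(-1,2),1).tolist())
for c in("top","scene"):
    sub=[o for o in obs if o[0]==c]
    q=least_squares(lambda v:np.concatenate([proj(c,box(v,[P]))[0]-uv for c,uv,P in sub]),[550,0,np.pi],loss="soft_l1");print(c,q.x)
v=r.x
for c,ce in(("top",[273.66,195.2]),("scene",[336.7,244.66])):
        w=atz(c,ce,137);d=w-v[:2];C,S=np.cos(v[2]),np.sin(v[2]);print(c,w,"box xy",C*d[0]+S*d[1],-S*d[0]+C*d[1])
print(tri([("top",[273.66,195.2]),("scene",[336.7,244.66])]).x)
im=cv2.imread("pics/top0.png");im2=cv2.imread("pics/scene0.png")
for c,i,(x0,y0,x1,y1) in(("top",im,(230,150,330,260)),("scene",im2,(290,180,400,300))):
    k=5;big=cv2.resize(i[y0:y1,x0:x1],None,fx=k,fy=k,interpolation=cv2.INTER_CUBIC)
    L=[[(-130,-50,0),(-130,50,0)],[(0,-50,0),(0,50,0)],[(110,-50,40),(110,50,40)],[(-130,-50,10),(0,-50,10)],[(-130,50,10),(0,50,10)],[(0,-50,30),(110,-50,30)],[(0,50,30),(110,50,30)],[(-130,-50,0),(-130,-50,-120)]]
    for l in L:
        q=(proj(c,box(v,l))-[x0,y0]+.5)*k
        cv2.line(big,*[tuple(int(t) for t in z) for z in q],(255,0,255),1)
    cv2.imwrite(f"pics/ov_{c}.png",big)
E
python3 fit.py
```

```text
0.7
[520.6883192   68.71178251   3.22938815]
[[-1.7, 0.6], [0.3, -0.3], [-0.5, 0.9], [0.2, 0.5], [-0.9, 0.2], [0.1, -0.5], [-2.7, -0.9], [-1.4, 0.4], [-2.5, -2.7], [-0.2, 0.1], [-1.7, -2.5], [0.3, -1.6], [2.2, 0.2], [-0.2, -0.5], [0.6, 0.3], [1.7, -1.8], [1.9, -1.5], [0.7, 0.9]]
top [520.24378816  67.9252986   -9.34271495]
scene [522.28580014  69.99554761   3.24053476]
top [578.01981952  79.72281359] box xy -58.076162714033366 -5.941637658462245
scene [579.75208255  83.11782032] box xy -60.09943739319181 -9.17167875339371
[578.19580976  80.83357572 133.13142448]
```

View pics/ov_top.png

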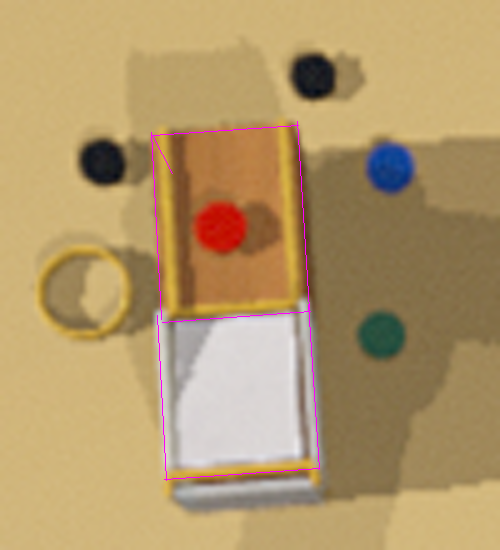

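View pics/ov_scene.png

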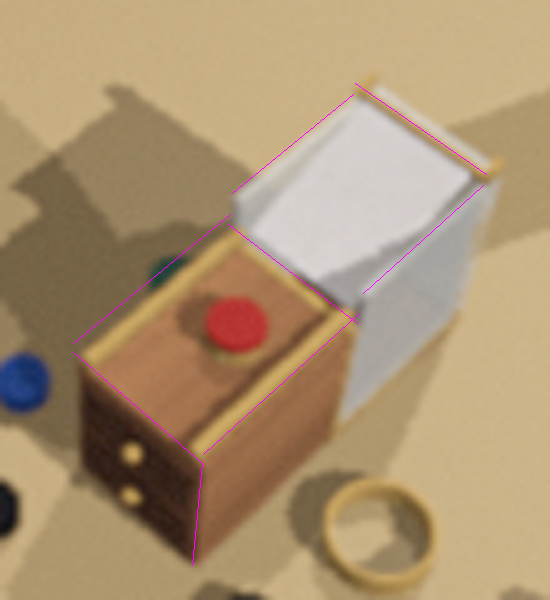

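{"op": "carry_out", "data": {
  "deltas": [
    [2,-1.6,0,0,0,-4,0],
    [6,-5,0,0,0,-9,0],
    [10,-8.5,0,0,0,-14,0],
    [14,-12,0,0,0,-19,0],
    [18,-15.5,0,0,0,-24,0],
    [22,-19,0,0,0,-29,0],
    [26,-22.5,0,0,0,-34,0],
    [30,-26,0,0,0,-39,0]
  ]
}}

```text
t: 1.5
eef_pos: [378.6, -347.7, 223.0]
orientation: [3.14, 0.0, 0.924]
contact_force: [1.2, -0.9, 0.6]
opening: 86.9
```

```bash
cat > go.py <<'E'
import sys,numpy as np
from bench import manip
from scipy.spatial.transform import Rotation as R
o=manip.get_obs();p=np.array(o["eef_pos"]);r=R.from_euler("xyz",o["orientation"])
lip=np.array([522,68.5,120]);psi=3.225
ex=np.array([np.cos(psi),np.sin(psi),0]);ey=np.array([-ex[1],ex[0],0])
d=p-lip;print("t",o["t"],"pos",p.round(1),"ori",np.round(o["orientation"],3),"F",np.round(o["contact_force"],1),"open",round(o["opening"],1),"box",(d@ex).round(1),(d@ey).round(1),d[2].round(1))
print("joints",np.round(o["joint_positions"],2))
if len(sys.argv)>3:
    b=[float(a) for a in sys.argv[1:4]];t=lip+b[0]*ex+b[1]*ey+[0,0,b[2]]
    rt=R.from_euler("xyz",[np.pi,0,psi-np.pi/2])
    print("shift cm",(r.inv().apply(t-p)/10).round(2),"turn deg",np.degrees((r.inv()*rt).as_rotvec()).round(2))
E
python3 go.py -39.5 -7 100
```

```text
t 1.5 pos [ 378.6 -347.7  223. ] ori [3.14  0.    0.924] F [ 1.2 -0.9  0.6] open 86.9 box 177.5 402.8 103.0
joints [ 0.95  0.23 -0.34  1.9   0.09  1.03 -0.07]
shift cm [ 45.01 -11.17   0.27] turn deg [ 5.000e-02  4.000e-02 -4.185e+01]
```

{"op": "carry_out", "data": {
  "deltas": [
    [4,-1,0,0,0,-4,0],
    [8.5,-2,0,0,0,-8,0],
    [13,-3.2,0,0,0,-12,0],
    [17.5,-4.3,0,0,0,-16,0],
    [22,-5.5,0,0,0,-20,0],
    [26.5,-6.6,0,0,0,-24,0],
    [31,-7.7,0,0,0,-28,0],
    [35,-8.7,0,0,0,-32,0]
  ]
}}

```text
t: 2.3
eef_pos: [521.1, -15.9, 223.0]
orientation: [3.14, 0.0, 1.483]
contact_force: [0.9, -0.2, 0.1]
opening: 87.1
```

```bash
python3 go.py -39.5 -7 100
```

```text
t 2.3 pos [521.1 -15.9 223. ] ori [3.14  0.    1.483] F [ 0.9 -0.2  0.1] open 87.1 box 7.9 84.1 103.0
joints [ 0.48  0.28 -0.63  1.87  0.19  1.05 -0.32]
shift cm [9.78 3.12 0.31] turn deg [ 0.07  0.01 -9.83]
```

{"op": "carry_out", "data": {
  "deltas": [
    [4,1.2,0,0,0,-4,0],
    [7.5,2.4,0,0,0,-7.5,0],
    [9.8,3.1,0,0,0,-9.8,0],
    [9.8,3.1,0.3,0,0,-9.8,0],
    [9.8,3.1,0.3,0,0,-9.8,0]
  ]
}}

```text
t: 2.8
eef_pos: [559.8, 76.3, 218.9]
orientation: [-3.14, 0.001, 1.65]
contact_force: [-0.5, -0.7, 0.1]
opening: 87.2
```

```bash
python3 go.py -39.5 -7 30
python3 - <<'E'
from bench import manip
import cv2
for c,(x0,y0,x1,y1) in(("top",(230,130,370,260)),("scene",(270,150,410,290))):
    im=manip.read_camera(c)[:,:,::-1];cv2.imwrite(f"pics/{c}1.png",cv2.resize(im[y0:y1,x0:x1],None,fx=4,fy=4,interpolation=cv2.INTER_CUBIC))
E
```

```text
t 2.8 pos [559.8  76.3 218.9] ori [-3.14e+00  1.00e-03  1.65e+00] F [-0.5 -0.7  0.1] open 87.2 box -38.3 -4.6 98.9
joints [ 0.32  0.37 -0.68  1.77  0.26  1.09 -0.37]
shift cm [0.24 0.12 6.89] turn deg [-0.08  0.04 -0.23]
```

View pics/top1.png

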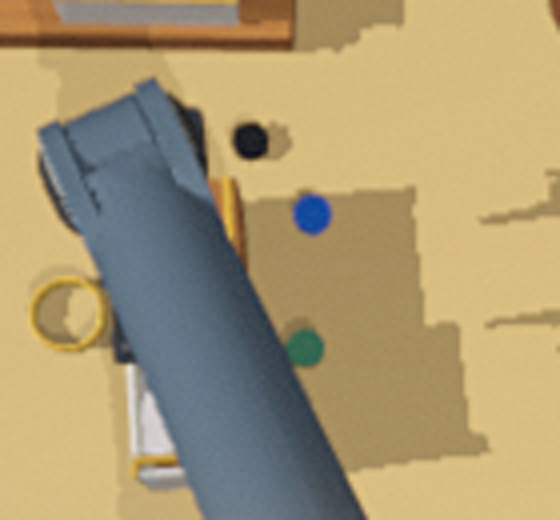

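View pics/scene1.png

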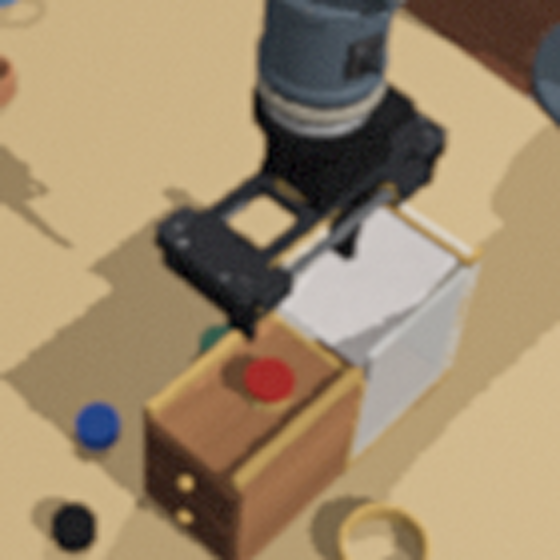

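The scene view shows the jaws lined up along the box, with the rear finger behind the tin. I'll lower to just above the tin and check.

{"op": "carry_out", "data": {
  "deltas": [
    [0.1,0,2,0,0,0,0],
    [0.2,0,4.5,0,0,0,0],
    [0.2,0,6.5,0,0,0,0],
    [0.2,0,7,0,0,0,0],
    [0.2,0,7,0,0,0,0]
  ]
}}

```text
t: 3.4
eef_pos: [559.7, 77.2, 149.2]
orientation: [-3.14, 0.001, 1.648]
contact_force: [0.3, 0.7, 0.7]
opening: 86.8
```

```bash
python3 go.py -39.5 -7 6
cat > v.py <<'E'
from bench import manip
import cv2,sys
im=manip.read_camera("scene")[:,:,::-1];cv2.imwrite(sys.argv[1],cv2.resize(im[180:290,290:410],None,fx=5,fy=5,interpolation=cv2.INTER_CUBIC))
E
python3 v.py pics/s2.png
```

```text
t 3.4 pos [559.7  77.2 149.2] ori [-3.140e+00  1.000e-03  1.648e+00] F [0.3 0.7 0.7] open 86.8 box -38.3 -5.6 29.2
joints [ 0.29  0.45 -0.65  1.85  0.33  0.96 -0.43]
shift cm [0.15 0.12 2.32] turn deg [-0.07  0.04 -0.35]
```

View pics/s2.png

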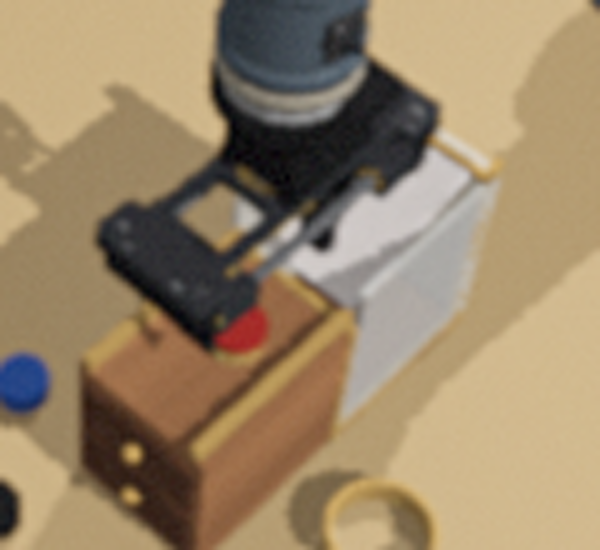

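Run:
```python
from h import *
im=cv2.imread("pics/s2.png")
v=[522,68.5,3.225]
def pl(P,col):
    q=((proj("scene",box(v,P))-[290,180]+.5)*5).astype(int);cv2.polylines(im,[q],True,col,1)
for s in(-1,1):
    a,b=-38.3+s*43.5,-38.3+s*58.5
    for z in(29,80):pl([(a,-15,z),(a,4,z),(b,4,z),(b,-15,z)],(255,0,255))
t=np.linspace(0,6.28,40)
pl([(-58+18*np.cos(i),-7.5+18*np.sin(i),18) for i in t],(0,255,0))
pl([(-58+18*np.cos(i),-7.5+18*np.sin(i),0) for i in t],(0,255,255))
cv2.imwrite("pics/s2o.png",im)
```

```text
(no output)
```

View pics/s2o.png

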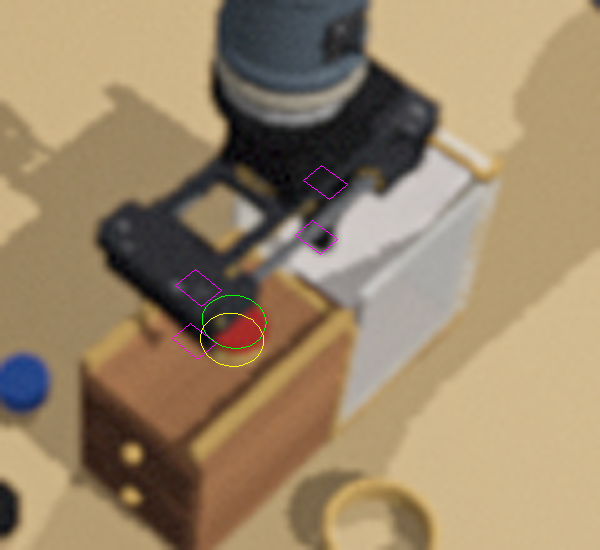

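Run:
```python
import cv2
from h import *
im=cv2.imread("pics/s2.png")[200:380,140:380]
im=cv2.convertScaleAbs(im,alpha=1.6,beta=15)
cv2.imwrite("pics/s2z.png",cv2.resize(im,None,fx=3.3,fy=3.3,interpolation=cv2.INTER_CUBIC))
```

```text
(no output)
```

View pics/s2z.png

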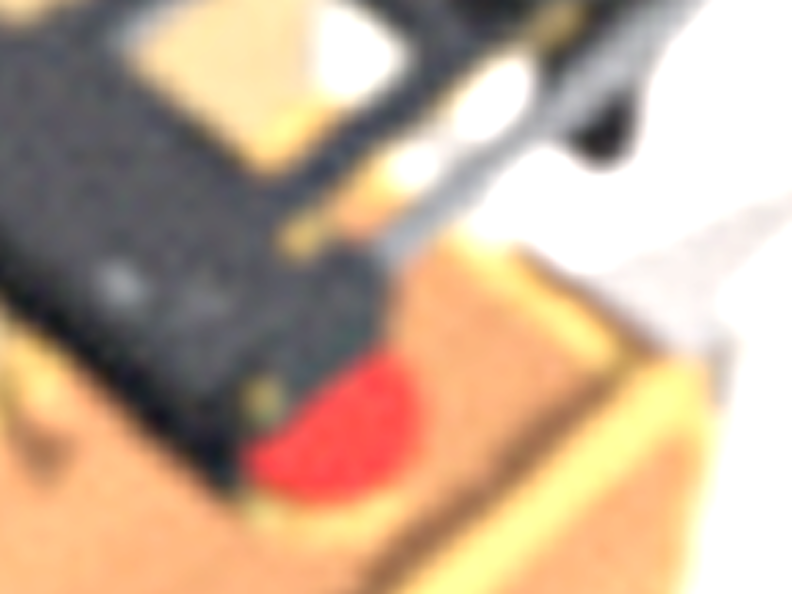

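Tin and leading finger match the model to within about 2 mm, and the rear tip is hidden behind the gripper body. I'll go down slowly to 6 mm above the ledge.

{"op": "carry_out", "data": {
  "deltas": [
    [0.1,0.2,0.4,0,0,0,0],
    [0.1,0.2,0.9,0,0,0,0],
    [0.1,0.2,1.4,0,0,0,0],
    [0.1,0.2,1.8,0,0,0,0],
    [0.1,0.2,2.2,0,0,0,0],
    [0.1,0.2,2.3,0,0,0,0],
    [0.1,0.2,2.3,0,0,0,0]
  ]
}}

```text
t: 4.15
eef_pos: [561.9, 79.8, 126.4]
orientation: [-3.141, 0.0, 1.65]
contact_force: [-0.4, 0.3, -0.1]
opening: 87.2
```

```bash
python3 go.py 0 -7 6;python3 v.py pics/s3.png
```

```text
t 4.15 pos [561.9  79.8 126.4] ori [-3.141  0.     1.65 ] F [-0.4  0.3 -0.1] open 87.2 box -40.7 -7.9 6.4
joints [ 0.27  0.48 -0.64  1.86  0.35  0.92 -0.45]
shift cm [-0.11 -4.07  0.04] turn deg [-0.02  0.   -0.23]
```

View pics/s3.png

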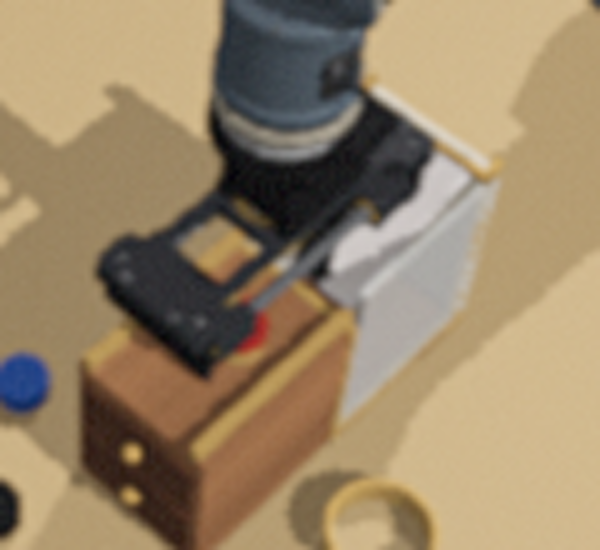

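{"op": "carry_out", "data": {
  "deltas": [
    [0,-0.4,0,0,0,0,0],
    [0,-0.8,0,0,0,0,0],
    [0,-1.2,0,0,0,0,0],
    [0,-1.6,0,0,0,0,0],
    [0,-2.0,0,0,0,0,0],
    [0,-2.4,0,0,0,0,0],
    [0,-2.8,0,0,0,0,0],
    [0,-2.8,0,0,0,0,0]
  ]
}}

```text
t: 5.0
eef_pos: [533.4, 77.4, 126.6]
orientation: [-3.141, 0.0, 1.65]
contact_force: [0.1, 0.7, 0.9]
opening: 87.2
```

```bash
python3 go.py 44 -7 6;python3 v.py pics/s4.png
```

```text
t 5.0 pos [533.4  77.4 126.6] ori [-3.141  0.     1.65 ] F [0.1 0.7 0.9] open 87.2 box -12.1 -7.9 6.6
joints [ 0.29  0.44 -0.65  1.93  0.34  0.89 -0.45]
shift cm [-0.12 -5.61  0.06] turn deg [-0.04  0.02 -0.24]
```

View pics/s4.png

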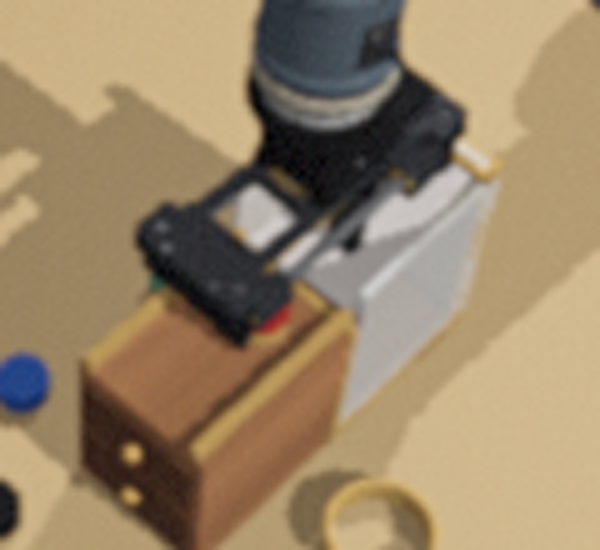

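The tin is moving with the rear finger and the front finger is on the flap, so I'll continue.

{"op": "carry_out", "data": {
  "deltas": [
    [0,-0.4,0,0,0,0,0],
    [0,-0.9,0,0,0,0,0],
    [0,-1.4,0,0,0,0,0],
    [0,-1.9,0,0,0,0,0],
    [0,-2.4,0,0,0,0,0],
    [0,-2.9,0,0,0,0,0],
    [0,-3.4,0,0,0,0,0],
    [0,-3.8,0,0,0,0,0]
  ]
}}

```text
t: 5.85
eef_pos: [496.3, 74.6, 126.8]
orientation: [3.14, -0.0, 1.65]
contact_force: [2.8, 0.5, 1.4]
opening: 87.0
```

```bash
python3 go.py 44 -7 6;python3 v.py pics/s5.png
```

```text
t 5.85 pos [496.3  74.6 126.8] ori [ 3.14 -0.    1.65] F [2.8 0.5 1.4] open 87.0 box 25.1 -8.2 6.8
joints [ 0.31  0.38 -0.67  2.01  0.31  0.85 -0.45]
shift cm [-0.12 -1.89  0.08] turn deg [ 0.08 -0.   -0.24]
```

View pics/s5.png

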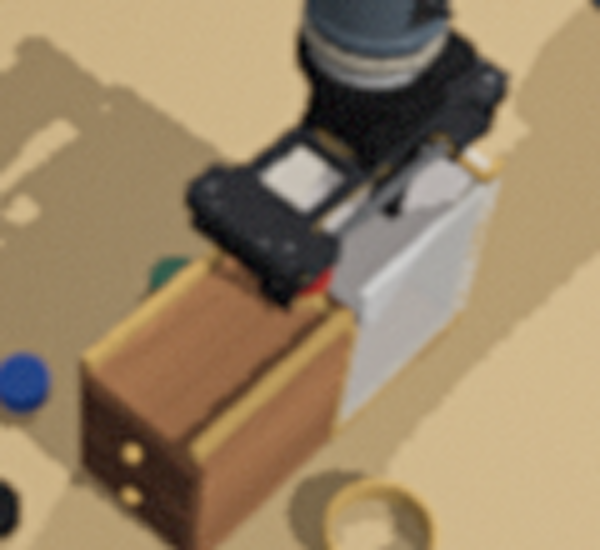

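{"op": "carry_out", "data": {
  "deltas": [
    [0,-0.3,0,0,0,0,0],
    [0,-0.7,0,0,0,0,0],
    [0,-1.1,0,0,0,0,0],
    [0,-1.5,0,0,0,0,0],
    [0,-1.7,0,0,0,0,0],
    [0,-1.8,0,0,0,0,0],
    [0,-1.8,0,0,0,0,0]
  ]
}}

```text
t: 6.6
eef_pos: [478.4, 73.1, 126.6]
orientation: [3.141, 0.0, 1.65]
contact_force: [4.9, 1.2, 0.0]
opening: 87.2
```

```bash
python3 go.py 44 -7 6;python3 v.py pics/s6.png
```

```text
t 6.6 pos [478.4  73.1 126.6] ori [3.141 0.    1.65 ] F [4.9 1.2 0. ] open 87.2 box 43.1 -8.2 6.6
joints [ 0.33  0.35 -0.68  2.05  0.3   0.84 -0.45]
shift cm [-0.12 -0.09  0.06] turn deg [ 0.03  0.   -0.24]
```

View pics/s6.png

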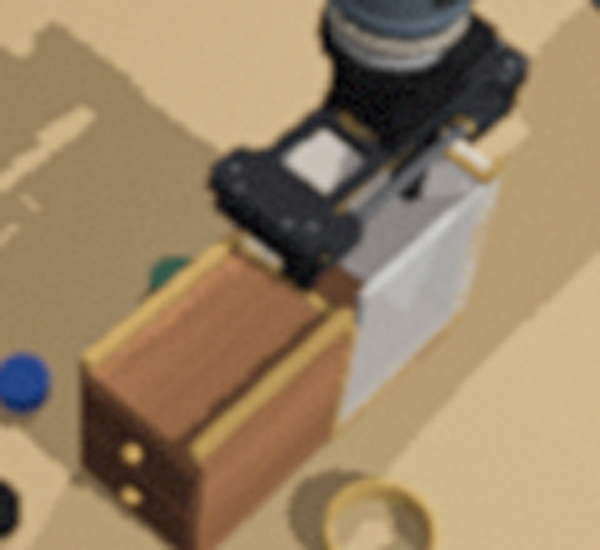

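Run:
```python
import cv2
im=cv2.imread("pics/s6.png")[130:430,200:500]
im=cv2.convertScaleAbs(im,alpha=1.7,beta=25)
cv2.imwrite("pics/s6z.png",cv2.resize(im,None,fx=2,fy=2,interpolation=cv2.INTER_CUBIC))
from bench import manip
im=manip.read_camera("top")[:,:,::-1][170:270,240:330]
cv2.imwrite("pics/t6.png",cv2.resize(im,None,fx=5,fy=5,interpolation=cv2.INTER_CUBIC))
```

```text
(no output)
```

View pics/s6z.png

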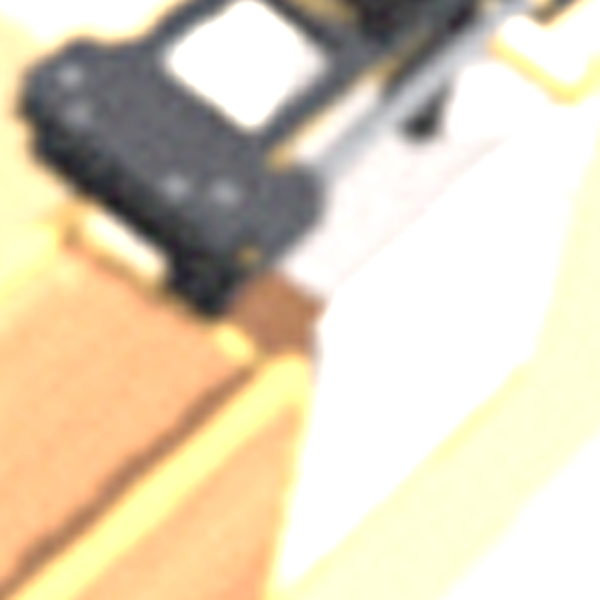

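View pics/t6.png

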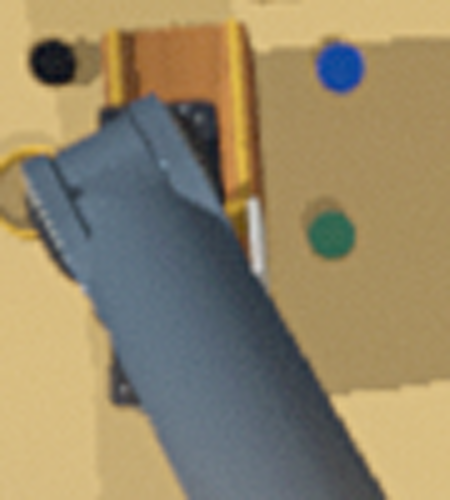

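The red lid no longer shows beside the rear finger: at about (343,258) there is only the box's interior. The tin has dropped, so I'll draw back.

{"op": "carry_out", "data": {
  "deltas": [
    [0,1,0,0,0,0,0],
    [0,2,0,0,0,0,0],
    [0,3,0,0,0,0,0],
    [0,4,0,0,0,0,0],
    [0,5.2,0,0,0,0,0],
    [0,6.4,0,0,0,0,0],
    [0,7.6,0,0,0,0,0],
    [0,8.6,0,0,0,0,0]
  ]
}}

```text
t: 7.5
eef_pos: [565.0, 80.0, 126.3]
orientation: [-3.141, -0.0, 1.65]
contact_force: [0.2, -0.0, 0.2]
opening: 86.9
```

```bash
python3 go.py -45 -7 110;python3 v.py pics/s7.png
```

```text
t 7.5 pos [565.   80.  126.3] ori [-3.141 -0.     1.65 ] F [ 0.2 -0.   0.2] open 86.9 box -43.8 -7.8 6.3
joints [ 0.27  0.48 -0.64  1.86  0.35  0.92 -0.45]
shift cm [ -0.08   0.11 -10.37] turn deg [-0.01 -0.01 -0.25]
```

View pics/s7.png

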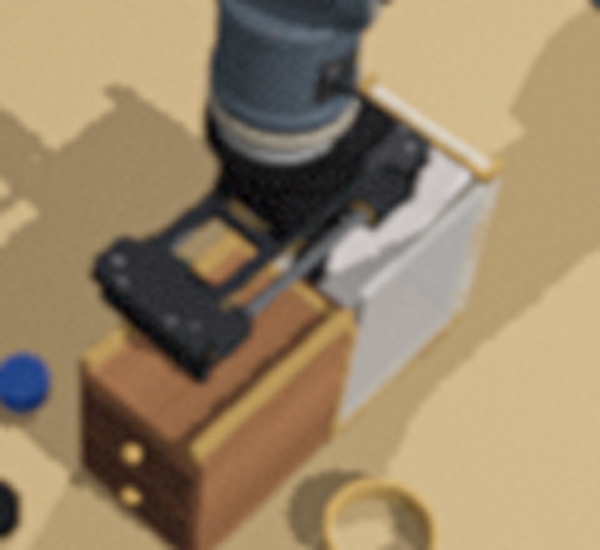

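{"op": "carry_out", "data": {
  "deltas": [
    [0,0.2,-1,0,0,0,0],
    [0,0.2,-3,0,0,0,0],
    [0,0.2,-6,0,0,0,0],
    [0,0.2,-10,0,0,0,0],
    [-4,0.2,-11,0,0,0,0],
    [-8,0.2,-11,0,0,0,0],
    [-12,0.2,-11,0,0,0,0],
    [-16,0.2,-11,0,0,0,0]
  ]
}}

```text
t: 8.35
eef_pos: [578.2, -80.8, 237.6]
orientation: [3.141, 0.001, 1.651]
contact_force: [0.8, 0.2, -0.4]
opening: 87.0
```

{"op": "carry_out", "data": {
  "deltas": [
    [-4,0,0,0,0,0,0],
    [-8,0,0,0,0,0,0],
    [-12,0,0,0,0,0,0],
    [-16,0,0,0,0,0,0],
    [-18,0,0,0,0,0,0],
    [-18,0,0,0,0,0,0]
  ]
}}

```text
t: 8.95
eef_pos: [592.0, -262.4, 236.4]
orientation: [-3.141, 0.001, 1.644]
contact_force: [-0.9, -0.1, -0.7]
opening: 86.8
```

```bash
python3 go.py
python3 - <<'E'
from bench import manip
import cv2
im=manip.read_camera("scene")[:,:,::-1];cv2.imwrite("pics/s8.png",cv2.resize(im[130:330,210:470],None,fx=3,fy=3,interpolation=cv2.INTER_CUBIC))
im=manip.read_camera("top")[:,:,::-1];cv2.imwrite("pics/t8.png",cv2.resize(im[140:290,190:390],None,fx=4,fy=4,interpolation=cv2.INTER_CUBIC))
E
```

```text
t 8.95 pos [ 592.  -262.4  236.4] ori [-3.141e+00  1.000e-03  1.644e+00] F [-0.9 -0.1 -0.7] open 86.8 box -42.2 335.6 116.4
joints [ 0.75  0.47 -0.57  1.56  0.27  1.18  0.2 ]
```

View pics/s8.png

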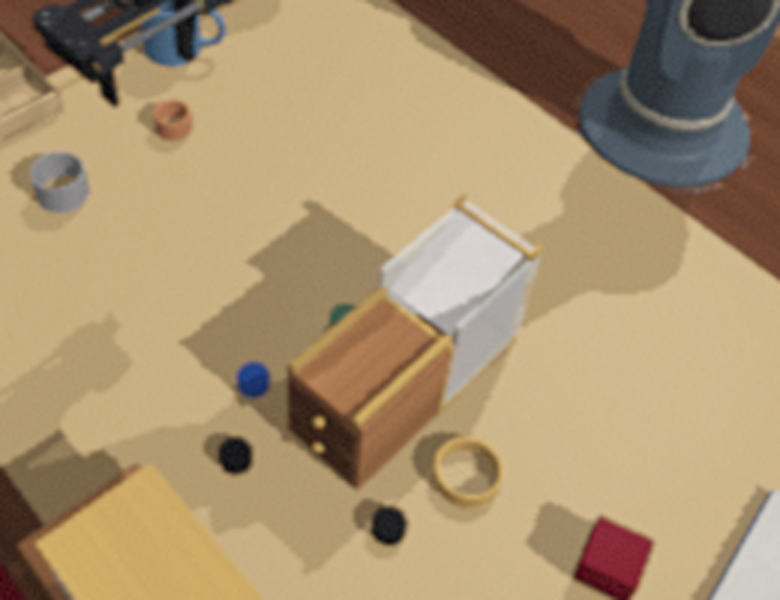

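View pics/t8.png

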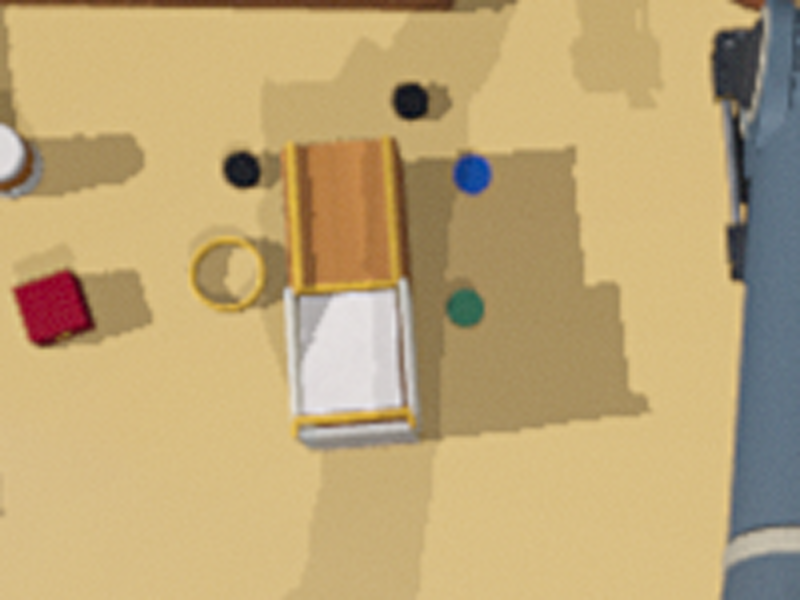

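Both views show the ledge empty, the flap shut and no red tin on the table. Everything else is at the same pixels as before, for example green at (465,308) and blue at (472,174) in the top crop. The arm is clear, so I'm handing in.

```bash
python3 -c "
from bench import manip
print(manip.job_done())"
```

```text
the job is handed in; nothing more can be done
None
```

The red-lidded tin appears to be in the box, and I handed the job in with about 9 s on the clock. I never saw the tin inside the box, because the closed flap covers it. I infer it from the empty ledge and from no red lid showing anywhere on or around the box.

**What I did:** I lined the open jaws up along the ledge and lowered the fingertips to 6 mm above it. The front finger then swung the flap in while the rear finger slid the tin over the lip. I drew back along the ledge, lifted the gripper and moved it clear.

**Last checks:**
- **Flap:** both cameras show it shut again.
- **Other things:** the green tin, the look-alikes, the bangle and the ring case are in the same places as in the first pictures. The last crops do not show the mug fully and cut off most of the jar, but the arm passed well above them.
- **Force:** the force readings stayed at about 5 N or less, and it read roughly zero once the arm was clear.

**What disagreed:** box and tin positions from the two cameras differed by 2–3 mm, within what the calibration allows. The arm also hid the fingertips and the tin from the top camera during the push, so I relied on the scene camera there.

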